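# Seat the lens barrel in the sprung V-block and hold it down

## Task

Take the thicker of the two lens barrels from its rest, glass end towards the V-block's upright plate, and push it down past the sprung jaw so that it lies centred along the V-block, seated on both sloping faces with the jaw closed over it. Finish while holding it pressed there firmly, with a push of about 15 N straight down but never hammered down: do not let go or back off at the end. Leave the other things on the bench where they are.

Things in the scene. Friction and masses are not known exactly. Their poses are not given: they have to be found in the camera images.
- barrel: the thicker lens barrel, loose, 0.2 to 0.3 kg: dark steel cylinder, diameter 32 mm, 110 mm long, along its x axis; origin at the cylinder's centre, on the axis. Its +x end is the glass end (bright collar, glass face); from its -x end a bright narrower tail, 20 mm diameter, sticks out 20 mm
- barrel_mid (a point): centre of the thicker barrel's cylinder, on its axis. It starts level in either of two low white rests, axis 34 mm above the bench, carried only by 10 mm wide saddles 42 mm to either side of this point: its middle 70 mm is free for fingers (below it a base plate 50 mm wide and 6 mm high)
- glass_end (a point): centre of the thicker barrel's glass face, 55 mm from barrel_mid along +x of the barrel
- thin_barrel: the other lens barrel, not wanted, to be left alone in the other rest: same look and length, only 22 mm in diameter; origin at its cylinder's centre
- vblock: aluminium V-block, fixed; origin on the bench under the middle of the groove, x along the groove, z up. Dark base plate 155 x 80 mm, 12 mm high. Two posts at x = 30 to 50 and -50 to -30 mm carry the V; between them it is open down to the base for 60 mm, room for fingers. An upright plate with a dark round spot (56 mm wide, top at z = 82 mm) stands at x = 85 to 90 mm
- seat (a point): where barrel_mid belongs: y = 0, z = 60 mm in the V-block's frame, over the middle of the groove. The seated barrel's crown is then 76 mm above the bench
- flank_jaw_side: steel sloping faces of the V on its +y (jaw) side, 45 degrees, one on each post, top edge at y = 20, z = 58 mm; post's outer side at y = 26 mm; same origin as the V-block
- flank_plain_side: the same sloping faces on the -y side, mirrored; together a 90-degree V. Each face must carry its share: a push with a sideways part unloads one of them; same origin as the V-block
- jaw (a joint): angle (rad) of the sprung jaw, a steel bail hinged along x at y = 26, z = 30 mm of the V-block by a 6 mm shaft. 0 = at rest; grows as its rollers swing out to +y. A barrel pushed straight down opens it by itself to about 0.15 (2 to 4 N of resistance); then it springs back over the barrel, to about 0.01, and presses it lightly (under 3 N)
- jaw_nose (a point): midpoint between the jaw's two rollers; at rest at y = 14, z = 73.5 mm in the V-block's frame. The free-turning 8 mm rollers lie at x = -50 to -35 and 35 to 50 mm, on arms at x = +-54 mm with elbows out to y = 35 mm; between the rollers there is only air
- vial_a: bystander, to be left alone: small amber vial with white cap, 24 mm across, 45 mm tall; origin at its underside
- vial_b: bystander, to be left alone: a second amber vial, same as vial_a; origin at its underside
- jar: bystander, to be left alone: clear jar with black cap, 52 mm across, 75 mm tall; origin at its underside
- adapter: bystander, to be left alone: aluminium ring, 48 mm across, 14 mm tall; origin at its underside
- driver: bystander, to be left alone: screwdriver lying down, 160 mm long; origin at its underside
- wipes: bystander, to be left alone: cardboard box 110 x 70 x 50 mm; origin at its underside
- puck: bystander, to be left alone: black round puck-shaped paperweight, 60 mm across, 34 mm tall; origin at its underside
Mind the look-alikes: they are no part of the job. Leave any green or pink look-alike of the vblock alone.

How it is judged:
By the outcome, as a careful person would: the job done as asked, in the order asked, and still so for the second after the job is handed in, while the arm keeps its last pose, push and grip.
It also fails if it takes over 51 s, if anything falls off the work surface, if the arm or the gripper's body presses on something with over 40 N, if the wrist force passes 120 N, or if a joint passes its speed limit or range.

## Robot

A 6-joint arm with a two-finger parallel gripper is mounted at the origin on the work surface. World frame = base frame: x ahead of the robot, y to its left, z up, the work surface at z = 0. Lengths are in m, angles in rad, forces in N, time in s.
With the tool pointing down it reaches from about 0.375 to 0.975 m from the base axis. Payload 3.8 kg.
Tool frame: the origin (TCP) lies at the very end of the fingers, on their centre line; the grasp point (between the pads) lies 19 mm behind it; y points along the fingers, x is the direction in which the jaws open and shut, and the axes are right-handed (so a half turn about y gives the same grasp; the last joint's range is limited). The gripper opens to 85 mm and grips with 20 to 120 N. Pads are 22 mm wide; open, the fingers measure 114 mm over their backs; the gripper's body (76 mm by 85 mm) begins 54 mm behind the grasp point. The pads swing forward as they close: fully open they stand 13 mm farther back than shut.
Start: joints at [-1.196, 0.264, 1.604, -0, 1.274, -0.037], TCP at [0.27, -0.619, 0.231] pointing down, gripper open.
Joint ranges: [-2.63, 2.63], [-0.94, 2.18], [0.31, 2.57], [-1.31, 4.45], [0, 2.66], [-2.55, 2.55]. Speed limits (rad/s): [2.57, 2.57, 3.14, 3.14, 3.14, 3.14].

## Interface

Orientations are given as a rotation vector (axis times angle).
In Python, from workcell import bot, cams gives the robot as it stands.
- The arm moves only by the tool play_rows, never from a script. Its argument "motion" is a list of rows, each a list of 2 entries, a list of its own where there are three numbers: the shift along the world's x, y, z normalised to -1 to 1, where 1 is 400 mm, then the turn, a rotation vector about the world's x, y, z normalised to -1 to 1, where 1 is pi/4 rad. In form: [[[tx, ty, tz], [ax, ay, az]], ...]. A call has 1 to 10 rows; each row is the pose to reach, as a shift and turn from the pose commanded when the call began; what a row does not reach only later rows make up. A row lasts 1/8 s, in which the tool goes at most 62.5 mm and 10.7 degrees, less where a joint would pass 70% of its speed; a pose out of reach is approached as far as the arm can. A call with a number of a shift or a turn outside -1 to 1 is refused whole. A call with a gripper value outside its range is refused whole. "gripper" is the closure, from 0 (fully open) to 1 (shut), set as the call begins (left out, the last holds). The fingers move at their own pace and stop on an object; "squeeze" is the grip in N (left out, the last holds). Time passes only in rows, so rows that repeat a pose let the fingers close. It gives the time, the measured TCP pose, the force and the opening at its end, in the units of the state.
- bot.read_state(): the state, without advancing time (a new reading comes with each control period).
- cams.read_camera(name): name is "side" or "top"; returns (picture, depth): 400x640x3 uint8, red, green, blue; 400x640 float32, m along the optical axis (not along the pixel's ray), 0 where there is no reading.
- cams.calibration(name): a dict with "mtx" (3x3 intrinsics, pixels), "R" (3x3) and "t" (3): a world point X has camera coordinates R X + t. Camera axes: x right, y down, z forward; pixel columns grow to the right and rows downward; lengths in m; the calibration is good to about 2 mm. A picture is of the moment at which its call begins. calibration takes no time and is no camera call.
- bot.finish_job(): hands the job in, once; it reports no verdict.
Trained networks look in the newest picture that a camera, given by its name, has taken for a name from the list of things; names that differ only in an ending like _2 or _b are one class to them, and where a whole thing is asked for, a point or a joint stands for the part that bears it (a point fixed in the world has none). Each returns a list of dicts, best first, with "conf" (0 to 1); they miss things now and then, are a little off and sometimes report something else, mostly with a low value. They report only what shows in the picture. A call takes as long as a camera call. They do not tell look-alikes from the thing itself.
- cams.recognise(camera, label): "xyz" ([x, y, z] in m, in the coordinates of the camera as it stood for that picture, good to about 4 mm: the middle of the surface that is visible of it).
- cams.regions_of(camera, label): "mask" (400x640 bool, what is visible of it).
- cams.mark_of(camera, label): "xyz" ([x, y, z] in m, in the coordinates of the camera as it stood for that picture, good to about 4 mm: a listed point, or the origin of a listed thing).
The state is a dict: "time": time; "q": joint angles; "joint_vel": joint speeds; "joint_torque": joint torques, N m; "tool_pos": TCP position; "tcp_rot": TCP orientation; "wrist_force": force on the tool from outside, world axes, zero at the start; "torque": the same for the moment, N m; "width": opening from 0.0 (shut) to 1.0 (fully open).
Only numpy, scipy, OpenCV 4.12 (cv2) and the standard library are available. Lean on these libraries where they do the work, as an engineer would, in place of code of your own. Each camera call takes 0.05 s, during which the arm holds its last target.

## Working session

There is one attempt and no reset: what is moved stays moved. The work goes in short steps, Python scripts to look and compute and a tool call to move; the robot and the scene stay as the last step left them, time stands still between calls to the robot, and variables do not carry over. Pictures are saved under pics/ and viewed, and the job is handed in when it is done.

Besides the shell and the picture viewer there is one more tool, called after "Request:" by a JSON object that holds its "op" and its "data". play_rows: Moves the arm, as the interface text tells. Its arguments: {"type":"object","properties":{"motion":{"type":"array","items":{"type":"array"}},"gripper":{"type":"number"},"squeeze":{"type":"number"}},"required":["motion"]}

```bash
mkdir -p pics; ls; cat > h.py <<'E'
import numpy as np, cv2
from workcell import bot, cams
def w(cam,p):
    c=cams.calibration(cam); return np.array(c["R"]).T@(np.array(p)-np.array(c["t"]))
def proj(cam,X):
    c=cams.calibration(cam); p=np.array(c["R"])@np.array(X)+np.array(c["t"]); p=np.array(c["mtx"])@p; return p[:2]/p[2]
def cloud(cam,d):
    c=cams.calibration(cam); K=np.array(c["mtx"]); v,u=np.mgrid[:d.shape[0],:d.shape[1]]
    P=np.stack([(u-K[0,2])/K[0,0]*d,(v-K[1,2])/K[1,1]*d,d],-1)
    W=(P-np.array(c["t"]))@np.array(c["R"]); W[d<=0]=np.nan; return W
E
python3 - <<'E'
from h import *
np.set_printoptions(precision=4,suppress=True)
for n in("side","top"):
    im,d=cams.read_camera(n); cv2.imwrite(f"pics/{n}0.png",im[...,::-1]); np.savez(f"{n}0.npz",im=im,d=d)
    c=cams.calibration(n); print(n,"pos",-np.array(c["R"]).T@np.array(c["t"]))
    for l in ("barrel","vblock","thin_barrel"):
        for r in cams.mark_of(n,l): print(n,l,w(n,r["xyz"]),proj(n,w(n,r["xyz"])),round(r["conf"],2))
    for l in ("glass_end","seat","jaw_nose","barrel_mid"):
        for r in cams.mark_of(n,l): print(n,l,w(n,r["xyz"]),proj(n,w(n,r["xyz"])),round(r["conf"],2))
print(bot.read_state())
E
```

```text
pics
side pos [0.1008 0.6656 0.5962]
side barrel [0.4935 0.2953 0.0369] [264.6881 281.8826] 0.8
side barrel [ 0.4849  0.0055 -0.0021] [342.2057 227.2492] 0.33
side vblock [ 0.4816  0.0068 -0.0002] [343.0322 227.394 ] 0.72
side vblock [ 0.314  -0.2926  0.0004] [443.385  196.9517] 0.71
side vblock [ 0.6559 -0.4328 -0.0023] [365.9149 151.0185] 0.6
side vblock [0.4869 0.295  0.0351] [267.2669 283.8006] 0.26
side thin_barrel [ 0.5409 -0.2919  0.0253] [376.5516 168.2348] 0.82
side glass_end [0.5445 0.2841 0.0317] [250.7169 270.2392] 0.88
side seat [ 0.6539 -0.4314  0.0544] [367.4247 137.118 ] 0.9
side seat [0.4807 0.012  0.0556] [343.2084 211.2998] 0.77
side seat [ 0.3107 -0.2888  0.0579] [447.9571 181.3694] 0.7
side jaw_nose [ 0.3085 -0.2786  0.073 ] [448.5715 178.5521] 0.62
side jaw_nose [0.4818 0.0181 0.0755] [341.9065 205.8624] 0.55
side jaw_nose [ 0.6515 -0.4154  0.0731] [366.2635 133.9237] 0.43
side barrel_mid [0.4868 0.2944 0.0348] [267.4987 283.743 ] 0.96
top pos [0.4634 0.0201 1.4832]
top barrel [0.4869 0.2926 0.0325] [215.7473 210.7443] 0.78
top vblock [0.4842 0.0115 0.0008] [310
[... 594 characters left out ...]
[ 0.3119 -0.2793  0.0748] [411.6614 270.3952] 0.62
top jaw_nose [0.4772 0.0181 0.0746] [308.2742 213.4793] 0.52
top jaw_nose [ 0.655  -0.4131  0.071 ] [455.5177 152.0054] 0.4
top barrel_mid [0.4885 0.2957 0.0359] [214.5017 210.1999] 0.79
{'time': 0.8, 'q': array([-1.1959,  0.2639,  1.6039,  0.    ,  1.2737, -0.0369]), 'joint_vel': array([-0.0003,  0.0002,  0.0003,  0.0016,  0.0024,  0.0002]), 'joint_torque': array([ -0.0014, -51.4976, -36.7701,  -0.0002,   0.0006,   0.    ]), 'tool_pos': array([ 0.2702, -0.6186,  0.2314]), 'tcp_rot': array([-1.3764,  0.9007, -0.9009]), 'wrist_force': array([ 0.254 , -0.6989,  0.4546]), 'torque': array([ 0.0299, -0.0194,  0.0421]), 'width': 1.004172951324741}
```

View pics/side0.png

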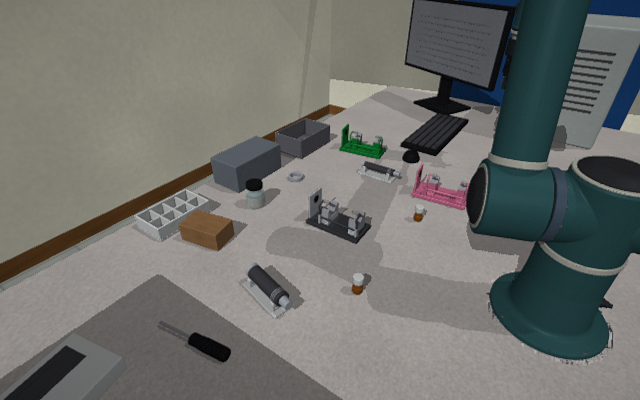

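View pics/top0.png

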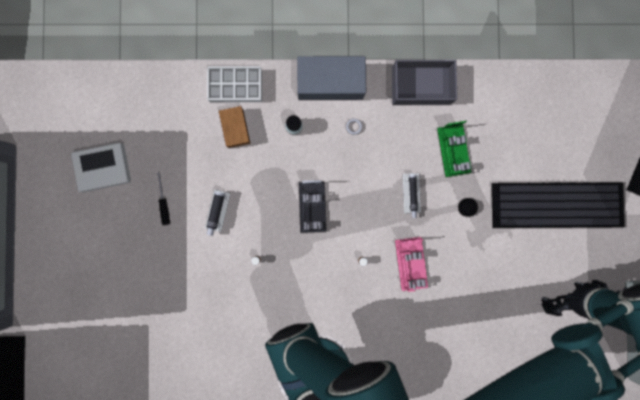

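The side view shows the likely thick barrel at (268,284), its bright tail towards the robot, and the grey V-block at (343,225), its plate on the far (+x) side at (315,203). The green (360,142) and pink (440,188) blocks are look-alikes. Next I measure both precisely.

```bash
python3 - <<'E'
from h import *
np.set_printoptions(precision=4,suppress=True)
for n in("side","top"):
    z=np.load(f"{n}0.npz"); im,d=z["im"],z["d"]; W=cloud(n,d)
    sc=5
    a,b=((205,155),(345,245)) if n=="side" else ((195,165),(345,245))
    big=cv2.resize(im[a[1]:a[1]+0 or b[1]+ (80 if n=="side" else 0),a[0]:b[0]+40],None,fx=4,fy=4,interpolation=cv2.INTER_CUBIC)
    big=big[:600,:800]; cv2.imwrite(f"pics/{n}crop.png",big[...,::-1]); print(big.shape)
    # bench height
    fl=W[...,2]; print(n,"bench", np.nanmedian(fl[(abs(W[...,0]-.48)<.05)&(abs(W[...,1]-.15)<.05)]))
    for name,c,zlo in(("thick",(.488,.294),.036),("thin",(.54,-.294),.03)):
        m=(np.hypot(W[...,0]-c[0],W[...,1]-c[1])<.09)&(W[...,2]>zlo)&(W[...,2]<.09)
        P=W[m]; mu=P[:,:2].mean(0); u,s,vt=np.linalg.svd(P[:,:2]-mu,full_matrices=False)
        ax=vt[0]*np.sign(vt[0][0]); t=(P[:,:2]-mu)@ax; o=(P[:,:2]-mu)@np.array([-ax[1],ax[0]])
        print(n,name,len(P),"mu",mu,"yaw",np.degrees(np.arctan2(ax[1],ax[0])),"t",t.min(),t.max(),"o",o.min(),o.max(),"zmax",np.percentile(P[:,2],[50,90,98]))
    m=(np.hypot(W[...,0]-.482,W[...,1]-.008)<.11)&(W[...,2]>.006)
    P=W[m]; r=cv2.minAreaRect((P[:,:2]*1000).astype(np.float32)); print(n,"vblock rect",r,"z",P[:,2].max())
E
```

```text
Traceback (most recent call last):
cv2.error: OpenCV(4.12.0) /io/opencv/modules/imgproc/src/resize.cpp:4208: error: (-215:Assertion failed) !ssize.empty() in function 'resize'
```

```bash
python3 - <<'E'
from h import *
from scipy.spatial.transform import Rotation as R
s=bot.read_state(); print(R.from_rotvec(s["tcp_rot"]).as_matrix().round(3))
E
```

```text
[[ 0.4    0.     0.916]
 [-0.916 -0.     0.4  ]
 [ 0.    -1.    -0.   ]]
```

```bash
python3 - <<'E'
from h import *
np.set_printoptions(precision=4,suppress=True)
for n in("side","top"):
    z=np.load(f"{n}0.npz"); im,d=z["im"],z["d"]; W=cloud(n,d)
    x0,y0,x1,y1=(220,175,380,320) if n=="side" else (195,165,345,245)
    k=4 if n=="side" else 5
    cv2.imwrite(f"pics/{n}crop.png",cv2.resize(im[y0:y1,x0:x1],None,fx=k,fy=k,interpolation=cv2.INTER_CUBIC)[...,::-1])
    fl=W[...,2]; print(n,"bench", np.nanmedian(fl[(abs(W[...,0]-.48)<.05)&(abs(W[...,1]-.15)<.05)]))
    for name,c,zlo in(("thick",(.488,.294),.036),("thin",(.54,-.294),.03)):
        m=(np.hypot(W[...,0]-c[0],W[...,1]-c[1])<.09)&(W[...,2]>zlo)&(W[...,2]<.09)
        P=W[m]; mu=P[:,:2].mean(0); u,s,vt=np.linalg.svd(P[:,:2]-mu,full_matrices=False)
        ax=vt[0]*np.sign(vt[0][0]); t=(P[:,:2]-mu)@ax; o=(P[:,:2]-mu)@np.array([-ax[1],ax[0]])
        print(n,name,len(P),"mu",mu,"yaw",np.degrees(np.arctan2(ax[1],ax[0])),"t",t.min(),t.max(),"o",o.min(),o.max(),"z",np.percentile(P[:,2],[50,90,98]))
    m=(np.hypot(W[...,0]-.482,W[...,1]-.008)<.11)&(W[...,2]>.006)
    P=W[m]; r=cv2.minAreaRect((P[:,:2]*1000).astype(np.float32)); print(n,"vblock rect",r,"z",P[:,2].max())
    for (u,v) in []: pass
E
```

```text
side bench 0.00027935299878581444
side thick 771 mu [0.4788 0.3019] yaw -12.517905219897205 t -0.06448617681355437 0.06696484545009941 o -0.01859118473009455 0.012544312533729783 z [0.0471 0.0502 0.0511]
side thin 156 mu [ 0.5306 -0.2902] yaw 2.504252785263194 t -0.06600162544168507 0.06386076941802504 o -0.0117243233826909 0.009648648254336816 z [0.0349 0.0384 0.0396]
side vblock rect ((498.21868896484375, 9.567516326904297), (155.74526977539062, 81.75177764892578), 1.3598017692565918) z 0.08431871671052026
top bench -0.0001105305735208327
top thick 436 mu [0.4811 0.2933] yaw -13.478207223144983 t -0.06832095381570506 0.0620126464679747 o -0.015186500250574856 0.01744241825300735 z [0.0466 0.0522 0.0554]
top thin 276 mu [ 0.5344 -0.2952] yaw 1.85450614047677 t -0.0688255644995298 0.06009308528067083 o -0.011745749424275009 0.016480873388758782 z [0.0361 0.0402 0.0418]
top vblock rect ((486.38116455078125, 7.8334197998046875), (209.05975341796875, 203.78265380859375), 87.53707122802734) z 0.08848594208371124
```

View pics/sidecrop.png

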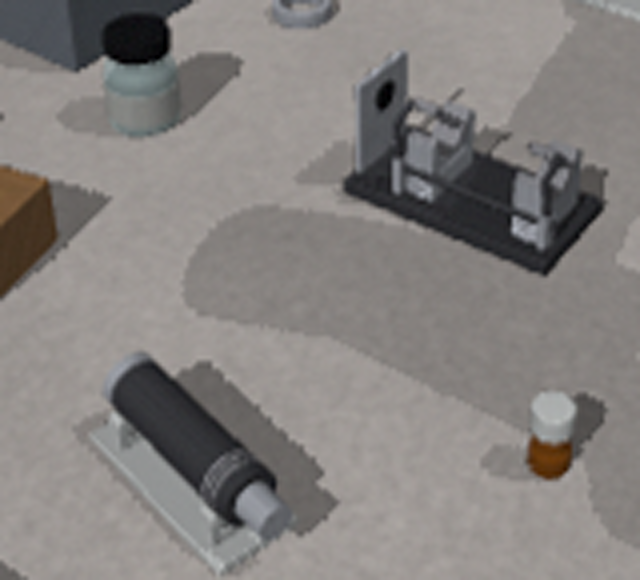

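View pics/topcrop.png

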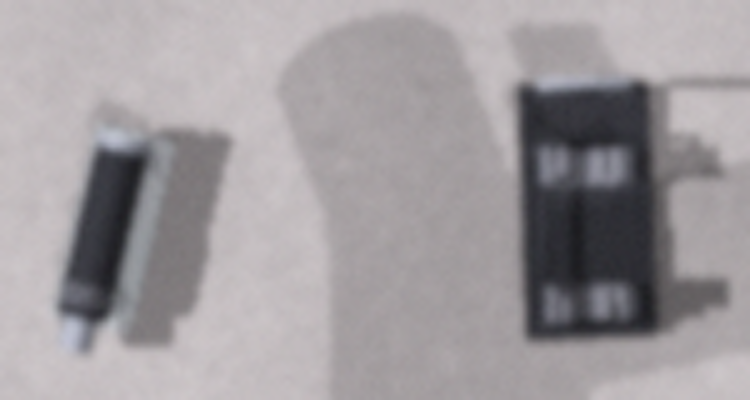

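```bash
python3 - <<'E'
from h import *
from scipy.optimize import least_squares
np.set_printoptions(precision=4,suppress=True)
for n in("side","top"):
    z=np.load(f"{n}0.npz"); im,d=z["im"],z["d"]; W=cloud(n,d)
    near=(abs(W[...,0]-.49)<.11)&(abs(W[...,1]-.008)<.06)
    P=W[near&(W[...,2]>.007)&(W[...,2]<.016)]
    r=cv2.minAreaRect((P[:,:2]*1000).astype(np.float32)); print(n,"base",len(P),r)
    Q=W[near&(W[...,2]>.02)&(W[...,0]>.55)]
    print(" plate",len(Q),"x pct",np.percentile(Q[:,0],[5,25,50,75,95]),"y",np.percentile(Q[:,1],[1,99]),"z",Q[:,2].max())
    Q=W[near&(W[...,2]>.025)&(W[...,0]<.55)]
    h,e=np.histogram(Q[:,0],bins=np.arange(.42,.56,.005)); print(dict(zip(e.round(3),h)))
    # barrel cylinder fit
    m=(np.hypot(W[...,0]-.488,W[...,1]-.294)<.075)&(W[...,2]>.024)&(W[...,2]<.09)
    P=W[m]
    def f(p):
        x,y,th,zc=p; a=np.array([np.cos(th),np.sin(th)]); D=P[:,:2]-[x,y]
        o=D@[-a[1],a[0]]; t=D@a
        return np.where((abs(t)<.05),np.hypot(o,P[:,2]-zc)-.016,0)
    x0=.488;y0=.294;th=-.22;zc=.034
    g=lambda p:f([x0-np.sin(th)*p[0],y0+np.cos(th)*p[0],th+p[1],.034+p[2]])
    s=least_squares(g,[0,0,0],loss="soft_l1",f_scale=.001)
    o,dth,dz=s.x; c=np.array([x0-np.sin(th)*o,y0+np.cos(th)*o]); th+=dth
    a=np.array([np.cos(th),np.sin(th)]); M=P[:,2]>.03; t=(P[M][:,:2]-c)@a; off=(P[M][:,:2]-c)@[-a[1],a[0]]
    print(n,"axis pt",c,"yaw",np.degrees(th),"dz",dz,"res",np.median(abs(g(s.x))),"t range",np.percentile(t,[0,1,99,100]))
    h,e=np.histogram(t,bins=np.arange(-.085,.07,.005)); print(dict(zip(e.round(3),h)))
E
```

```text
side base 685 ((498.21868896484375, 9.567516326904297), (155.74526977539062, 81.75177764892578), 1.3598017692565918)
 plate 249 x pct [0.5676 0.5686 0.5692 0.5699 0.5716] y [-0.0186  0.0388] z 0.08431871671052026
{np.float64(0.42): np.int64(0), np.float64(0.425): np.int64(41), np.float64(0.43): np.int64(52), np.float64(0.435): np.int64(66), np.float64(0.44): np.int64(41), np.float64(0.445): np.int64(35), np.float64(0.45): np.int64(31), np.float64(0.455): np.int64(2), np.float64(0.46): np.int64(5), np.float64(0.465): np.int64(5), np.float64(0.47): np.int64(4), np.float64(0.475): np.int64(5), np.float64(0.48): np.int64(5), np.float64(0.485): np.int64(4), np.float64(0.49): np.int64(5), np.float64(0.495): np.int64(3), np.float64(0.5): np.int64(5), np.float64(0.505): np.int64(4), np.float64(0.51): np.int64(62), np.float64(0.515): np.int64(62), np.float64(0.52): np.int64(44), np.float64(0.525): np.int64(42), np.float64(0.53): np.int64(37), np.float64(0.535): np.int64(42), np.float64(0.54): np.int64(1), np.float64(0.545): np.int64(0), np.float64(0.55): np.int64(0), np.float64(0.555): np.int
[... 2739 characters left out ...]
 np.int64(18), np.float64(-0.035): np.int64(19), np.float64(-0.03): np.int64(19), np.float64(-0.025): np.int64(17), np.float64(-0.02): np.int64(20), np.float64(-0.015): np.int64(18), np.float64(-0.01): np.int64(19), np.float64(-0.005): np.int64(18), np.float64(0.0): np.int64(16), np.float64(0.005): np.int64(21), np.float64(0.01): np.int64(19), np.float64(0.015): np.int64(18), np.float64(0.02): np.int64(19), np.float64(0.025): np.int64(19), np.float64(0.03): np.int64(18), np.float64(0.035): np.int64(18), np.float64(0.04): np.int64(19), np.float64(0.045): np.int64(19), np.float64(0.05): np.int64(18), np.float64(0.055): np.int64(2), np.float64(0.06): np.int64(0), np.float64(0.065): np.int64(0)}
```

```bash
python3 - <<'E'
from h import *
np.set_printoptions(precision=4,suppress=True)
z=np.load("side0.npz"); im,d=z["im"],z["d"]; W=cloud("side",d)
near=(abs(W[...,0]-.49)<.11)&(abs(W[...,1]-.008)<.06)
Q=W[near&(W[...,2]>.03)&(W[...,2]<.075)&(W[...,0]>.56)&(W[...,1]<.033)]
Q=Q[abs(Q[:,0]-np.median(Q[:,0]))<.003]
A=np.c_[Q[:,1]-.009,Q[:,2]-.05,np.ones(len(Q))]; c=np.linalg.lstsq(A,Q[:,0],rcond=None)[0]; print("plate x at y=.009:",c[2],"yaw",np.degrees(-np.arctan(c[0])))
# long side wall of base: y=+40
Q=W[near&(W[...,2]>.003)&(W[...,2]<.0095)&(W[...,1]>.035)]
r=np.polyfit(Q[:,0]-.4835,Q[:,1],1); 
for _ in range(5):
    e=abs(np.polyval(r,Q[:,0]-.4835)-Q[:,1]); Q=Q[e<.002]; r=np.polyfit(Q[:,0]-.4835,Q[:,1],1)
print("wall",len(Q),"yaw",np.degrees(r[0]),"y axis",r[1]-.04, "xr",Q[:,0].min(),Q[:,0].max())
# posts' outer side y=26 z .02-.05
for lo,hi in((.43,.46),(.51,.54)):
    Q=W[near&(W[...,2]>.016)&(W[...,2]<.05)&(W[...,0]>lo)&(W[...,0]<hi)&(W[...,1]>.02)]
    print("post",len(Q),np.percentile(Q[:,1],[10,25,50,75,90]),"x",np.percentile(Q[:,0],[2,98]))
# -x end wall of base
Q=W[near&(W[...,2]>.003)&(W[...,2]<.0095)&(W[...,0]<.43)]; print("end",len(Q),np.percentile(Q[:,0],[25,50,75]))
# top: dark base
z=np.load("top0.npz"); im,d=z["im"],z["d"]; 
sub=im[170:245,290:340].max(2); m=(sub<75).astype(np.uint8)
cs,_=cv2.findContours(m,cv2.RETR_EXTERNAL,cv2.CHAIN_APPROX_NONE); k=max(cs,key=cv2.contourArea)
r=cv2.minAreaRect(k); print(r)
c=cams.calibration("top");K=np.array(c["mtx"]);R=np.array(c["R"]);t=np.array(c["t"])
bp=cv2.boxPoints(r)+[290,170]
for p in bp:
    ray=R.T@np.linalg.inv(K)@[p[0],p[1],1]; o=-R.T@t; s=(.012-o[2])/ray[2]; print((o+s*ray)[:2])
E
```

```text
plate x at y=.009: 0.5691272042143123 yaw 1.8255634803244032
wall 87 yaw 1.6318081055307998 y axis 0.007384281920299038 xr 0.4206060000546765 0.5721392128948031
post 88 [0.0313 0.0319 0.0327 0.0343 0.0364] x [0.4308 0.4554]
post 121 [0.0273 0.0328 0.0345 0.0365 0.0401] x [0.5128 0.5387]
end 32 [0.4213 0.422  0.4224]
((22.44536018371582, 36.79793930053711), (48.6770133972168, 25.79155158996582), 87.39744567871094)
[0.5699 0.0473]
[ 0.5732 -0.0306]
[ 0.4262 -0.0365]
[0.4231 0.0412]
```

Request:
{"op": "play_rows", "data": {"motion": [[[0.03,0.125,0],[0,0,0.125]],[[0.06,0.25,0],[0,0,0.25]],[[0.09,0.375,0],[0,0,0.375]],[[0.12,0.5,0],[0,0,0.5]],[[0.15,0.625,0],[0,0,0.625]],[[0.18,0.75,0],[0,0,0.75]],[[0.21,0.875,0],[0,0,0.875]],[[0.24,1,0],[0,0,1]]], "gripper": 0}}

```text
time: 1.8
tool_pos: [0.3664, -0.2171, 0.2316]
tcp_rot: [-1.551, 0.29, -0.292]
wrist_force: [1.2, 0.1, 0.0]
width: 1.001
```

Request:
{"op": "play_rows", "data": {"motion": [[[0.03,0.125,0],[0,0,0.125]],[[0.06,0.25,0],[0,0,0.25]],[[0.09,0.375,0],[0,0,0.375]],[[0.12,0.5,0],[0,0,0.5]],[[0.15,0.625,0],[0,0,0.625]],[[0.18,0.75,0],[0,0,0.75]],[[0.21,0.875,0],[0,0,0.875]],[[0.24,1,0],[0,0,1]]]}}

```text
time: 2.8
tool_pos: [0.4624, 0.1833, 0.2317]
tcp_rot: [-1.546, -0.327, 0.325]
wrist_force: [0.6, 0.2, -0.1]
width: 1.0
```

Request:
{"op": "play_rows", "data": {"motion": [[[0.01,0.07,0],[0,0,0.18]],[[0.02,0.14,0],[0,0,0.36]],[[0.03,0.21,-0.03],[0,0,0.54]],[[0.05,0.26,-0.1],[0,0,0.72]],[[0.06,0.28,-0.18],[0,0,0.9]],[[0.065,0.283,-0.23],[0,0,1]],[[0.065,0.283,-0.23],[0,0,1]]]}}

```text
time: 3.68
tool_pos: [0.4867, 0.294, 0.1372]
tcp_rot: [-1.363, -0.926, 0.933]
wrist_force: [0.3, -0.0, 0.2]
width: 0.999
```

Request:
{"op": "play_rows", "data": {"motion": [[[0.0,0,-0.04],[0,0,0.1]],[[0.0025,0.001,-0.08],[0,0,0.173]],[[0.0025,0.001,-0.08],[0,0,0.173]],[[0.0025,0.001,-0.08],[0,0,0.173]]]}}

```text
time: 4.18
tool_pos: [0.49, 0.2954, 0.1088]
tcp_rot: [-1.313, -1.033, 1.029]
wrist_force: [0.8, 0.1, 0.6]
width: 0.996
```

```bash
python3 - <<'E'
from h import *
from scipy.spatial.transform import Rotation as R
np.set_printoptions(precision=4,suppress=True)
s=bot.read_state(); M=R.from_rotvec(s["tcp_rot"]).as_matrix(); print(s["tool_pos"],M.round(3))
for n,(x0,y0,x1,y1) in(("side",(200,160,340,310)),("top",(160,150,280,260))):
    im,d=cams.read_camera(n); np.savez(f"{n}1.npz",im=im,d=d)
    for X in (s["tool_pos"],[.488,.2944,.034]): 
        p=proj(n,X); cv2.circle(im,(int(round(p[0])),int(round(p[1]))),1,(255,0,0),-1)
    cv2.imwrite(f"pics/{n}1c.png",cv2.resize(im[y0:y1,x0:x1],None,fx=4,fy=4,interpolation=cv2.INTER_CUBIC)[...,::-1])
E
```

```text
[0.49   0.2954 0.1088] [[ 0.237  0.002 -0.971]
 [ 0.971  0.001  0.237]
 [ 0.001 -1.    -0.002]]
```

View pics/side1c.png

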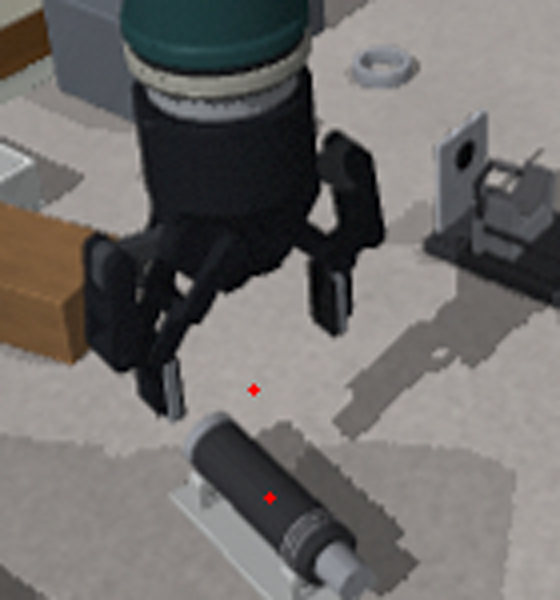

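View pics/top1c.png

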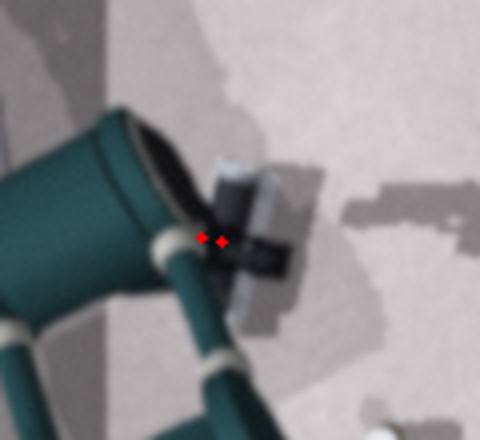

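Request:
{"op": "play_rows", "data": {"motion": [[[-0.005,-0.0025,-0.06],[0,0,0]],[[-0.005,-0.0025,-0.12],[0,0,0]],[[-0.005,-0.0025,-0.17],[0,0,0]],[[-0.005,-0.0025,-0.21],[0,0,0]],[[-0.005,-0.0025,-0.232],[0,0,0]],[[-0.005,-0.0025,-0.232],[0,0,0]],[[-0.005,-0.0025,-0.232],[0,0,0]]]}}

```text
time: 5.15
tool_pos: [0.4879, 0.2944, 0.0153]
tcp_rot: [-1.313, -1.033, 1.031]
wrist_force: [0.2, 0.2, 0.1]
width: 1.002
```

Request:
{"op": "play_rows", "data": {"motion": [[[0,0,0],[0,0,0]],[[0,0,0],[0,0,0]],[[0,0,0],[0,0,0]],[[0,0,0],[0,0,0]],[[0,0,0],[0,0,0]],[[0,0,0],[0,0,0]],[[0,0,0],[0,0,0]],[[0,0,0],[0,0,0]]], "gripper": 1, "squeeze": 60}}

```text
time: 6.15
tool_pos: [0.4878, 0.2949, 0.0151]
tcp_rot: [-1.312, -1.034, 1.031]
wrist_force: [0.0, 6.1, 3.6]
width: 0.352
```

Request:
{"op": "play_rows", "data": {"motion": [[[0,0,0.01],[0,0,0]],[[0,0,0.03],[0,0,0]],[[0,0,0.08],[0,0,0]],[[0,0,0.15],[0,0,0]],[[0,0,0.22],[0,0,0]],[[0,0,0.28],[0,0,0]],[[0,0,0.3],[0,0,0]],[[0,0,0.3],[0,0,0]]]}}

```text
time: 7.15
tool_pos: [0.4871, 0.2937, 0.1344]
tcp_rot: [-1.313, -1.032, 1.032]
wrist_force: [0.3, 0.6, -2.5]
width: 0.355
```

Request:
{"op": "play_rows", "data": {"motion": [[[0,-0.06,0],[0,0,0.03]],[[0,-0.17,0],[0,0,0.08]],[[0,-0.29,0],[0,0,0.14]],[[0,-0.41,0],[0,0,0.2]],[[-0.01,-0.53,0],[0,0,0.25]],[[-0.01,-0.63,0],[0,0,0.3]],[[-0.01,-0.69,0],[0,0,0.33]],[[-0.01,-0.715,0],[0,0,0.342]],[[-0.01,-0.719,0],[0,0,0.342]],[[-0.01,-0.719,0],[0,0,0.342]]]}}

```text
time: 8.4
tool_pos: [0.4829, 0.0071, 0.1341]
tcp_rot: [-1.193, -1.232, 1.232]
wrist_force: [-1.0, -1.2, -2.7]
width: 0.354
```

```bash
cat > look.py <<'E'
from h import *
import sys
from scipy.spatial.transform import Rotation as R
from scipy.optimize import least_squares
np.set_printoptions(precision=4,suppress=True)
tag=sys.argv[1]
s=bot.read_state(); M=R.from_rotvec(s["tcp_rot"]).as_matrix(); print(s["tool_pos"],"xang",np.degrees(np.arctan2(M[1,0],M[0,0])),"down",M[:,1],s["wrist_force"])
zc0=s["tool_pos"][2]+.019
for n,(x0,y0,x1,y1) in(("side",(270,130,400,270)),("top",(270,150,370,250))):
    im,d=cams.read_camera(n); np.savez(f"{n}{tag}.npz",im=im,d=d); W=cloud(n,d)
    cv2.imwrite(f"pics/{n}{tag}.png",cv2.resize(im[y0:y1,x0:x1],None,fx=4,fy=4,interpolation=cv2.INTER_CUBIC)[...,::-1])
    C=s["tool_pos"][:2]; D=W[...,:2]-C
    a0=np.radians(1.8)
    t=D@[np.cos(a0),np.sin(a0)]; o=D@[-np.sin(a0),np.cos(a0)]
    m=(abs(t)<.085)&(abs(t)>.022)&(abs(o)<.022)&(abs(W[...,2]-zc0)<.022)
    P=W[m]; T=t[m]; O=o[m]; Z=P[:,2]
    b=(T>-.053)&(T<.053)&(abs(T)>.025)
    g=lambda p:np.hypot(O[b]-p[0]-p[1]*T[b],Z[b]-zc0-p[2]-p[3]*T[b])-.016
    r=least_squares(g,[0,0,0,0],loss="soft_l1",f_scale=.001); p=r.x
    print(n,len(P),"off",p[0],"yaw",1.8+np.degrees(p[1]),"z",zc0+p[2],"pitch",np.degrees(-p[3]),"res",np.median(abs(g(p))))
    h=np.sort(T); print("  T ends",h[:3],h[-3:], "hist tail", np.histogram(T,bins=np.arange(-.08,-.045,.0025))[0], np.histogram(T,bins=np.arange(.045,.065,.0025))[0])
    rad=np.hypot(O-p[0]-p[1]*T,Z-zc0-p[2])
    q=T[(rad>.0135)&(rad<.018)]; print("  cyl ends",np.sort(q)[:4],np.sort(q)[-4:])
E
python3 look.py 2
```

```text
[0.4829 0.0071 0.1341] xang 91.78202872004594 down [-0.0007  0.0004 -1.    ] [-0.9592 -1.2347 -2.7184]
side 404 off -4.103947749671294e-05 yaw 1.9780956969482575 z 0.15299521181533604 pitch -0.09398346528537986 res 0.0007184700162803283
  T ends [-0.0732 -0.0729 -0.0729] [0.0576 0.0577 0.0579] hist tail [ 0  0 14 15 11  7 10  8 10  6 20 26 12 15] [ 8 10 14 10 11  3  0  0]
  cyl ends [-0.0539 -0.0533 -0.0533 -0.053 ] [0.0572 0.0576 0.0577 0.0579]
top 90 off 0.0019378573838929902 yaw 4.9474637543302205 z 0.1457374386692596 pitch 8.221491336453509 res 0.0008012054475280035
  T ends [-0.0734 -0.0734 -0.0731] [-0.0483 -0.0483 -0.0482] hist tail [ 0  0  8  7  8  5  6  7  7  8 10 12 12  0] [0 0 0 0 0 0 0 0]
  cyl ends [-0.0734 -0.0731 -0.0731 -0.073 ] [-0.0544 -0.054  -0.0516 -0.0484]
```

View pics/side2.png

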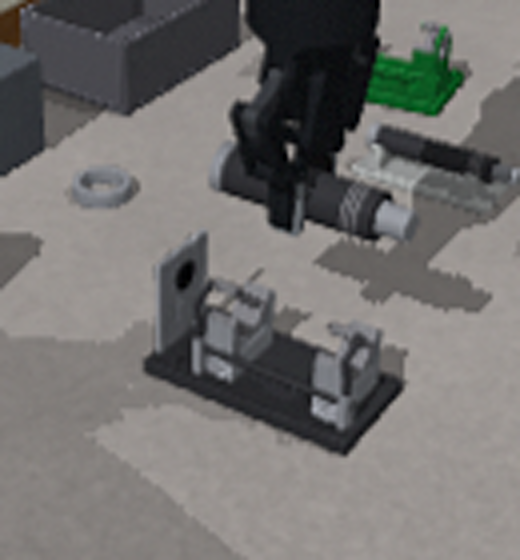

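View pics/top2.png

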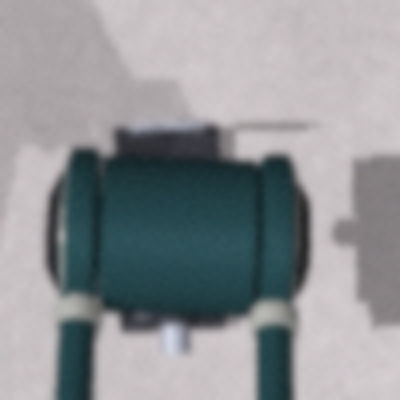

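Request:
{"op": "play_rows", "data": {"motion": [[[-0.0025,0.0007,-0.03],[0,0,0]],[[-0.0025,0.0007,-0.07],[0,0,0]],[[-0.0025,0.0007,-0.11],[0,0,0]],[[-0.0025,0.0007,-0.135],[0,0,0]],[[-0.0025,0.0007,-0.145],[0,0,0]],[[-0.0025,0.0007,-0.145],[0,0,0]]]}}

```text
time: 9.25
tool_pos: [0.4821, 0.0067, 0.0762]
tcp_rot: [-1.194, -1.231, 1.232]
wrist_force: [0.9, -0.2, -1.9]
width: 0.359
```

```bash
python3 look.py 3
```

```text
[0.4821 0.0067 0.0762] xang 91.76255211168046 down [-0.0005 -0.     -1.    ] [ 0.9185 -0.1512 -1.9232]
side 406 off 0.000571148392395039 yaw 1.8284998826877745 z 0.09407775753598067 pitch 0.35464703988713125 res 0.0013172814574529054
  T ends [-0.0732 -0.073  -0.0729] [0.0581 0.0585 0.0585] hist tail [ 0  0  8 17  9  6  8 10  9  7 21 24 15 17] [ 9 14 14 10 13  3  0  0]
  cyl ends [-0.0608 -0.0536 -0.0535 -0.053 ] [0.0568 0.0568 0.0581 0.0585]
top 75 off -0.0004409344357348987 yaw 2.2688019918451863 z 0.0628613011847036 pitch 36.73634992611581 res 0.0009396845738772024
  T ends [-0.0722 -0.0719 -0.0719] [-0.0488 -0.0486 -0.0485] hist tail [ 0  0  0  7  7  8  7  7  3  5  8 12 11  0] [0 0 0 0 0 0 0 0]
  cyl ends [] []
```

View pics/side3.png

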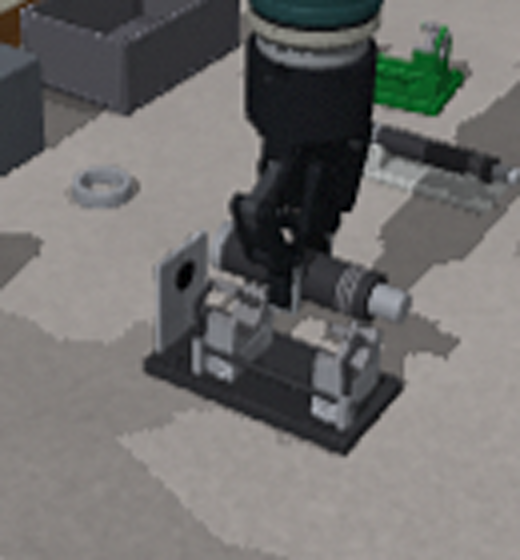

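Request:
{"op": "play_rows", "data": {"motion": [[[0,0.0005,-0.008],[0,0,0]],[[0,0.0005,-0.016],[0,0,0]],[[0,0.0005,-0.024],[0,0,0]],[[0,0.0005,-0.032],[0,0,0]],[[0,0.0005,-0.04],[0,0,0]],[[0,0.0005,-0.04],[0,0,0]]]}}

```text
time: 10.1
tool_pos: [0.4822, 0.0068, 0.0602]
tcp_rot: [-1.195, -1.232, 1.232]
wrist_force: [0.3, -2.8, -1.4]
width: 0.354
```

Request:
{"op": "play_rows", "data": {"motion": [[[0,0,-0.008],[0,0,0]],[[0,0,-0.016],[0,0,0]],[[0,0,-0.024],[0,0,0]],[[0,0,-0.03],[0,0,0]],[[0,0,-0.03],[0,0,0]]]}}

```text
time: 10.72
tool_pos: [0.482, 0.007, 0.0481]
tcp_rot: [-1.194, -1.232, 1.232]
wrist_force: [0.4, -1.2, -3.8]
width: 0.355
```

Request:
{"op": "play_rows", "data": {"motion": [[[0,0,-0.004],[0,0,0]],[[0,0,-0.008],[0,0,0]],[[0,0,-0.0115],[0,0,0]],[[0,0,-0.0115],[0,0,0]],[[0,0,-0.0115],[0,0,0]]]}}

```text
time: 11.35
tool_pos: [0.482, 0.0069, 0.0438]
tcp_rot: [-1.194, -1.232, 1.232]
wrist_force: [0.4, -1.9, -3.7]
width: 0.355
```

Request:
{"op": "play_rows", "data": {"motion": [[[0,0,-0.0012],[0,0,0]],[[0,0,-0.0025],[0,0,0]],[[0,0,-0.0025],[0,0,0]],[[0,0,-0.0025],[0,0,0]]]}}

```text
time: 11.85
tool_pos: [0.482, 0.0069, 0.0428]
tcp_rot: [-1.194, -1.232, 1.232]
wrist_force: [-0.5, -1.1, -4.8]
width: 0.352
```

Request:
{"op": "play_rows", "data": {"motion": [[[0,0,-0.0012],[0,0,0]],[[0,0,-0.0025],[0,0,0]],[[0,0,-0.0025],[0,0,0]],[[0,0,-0.0025],[0,0,0]]]}}

```text
time: 12.35
tool_pos: [0.482, 0.0069, 0.0418]
tcp_rot: [-1.194, -1.232, 1.232]
wrist_force: [-0.6, -1.8, -4.2]
width: 0.358
```

Request:
{"op": "play_rows", "data": {"motion": [[[0,0,-0.0006],[0,0,0]],[[0,0,-0.0013],[0,0,0]],[[0,0,-0.0013],[0,0,0]],[[0,0,-0.0013],[0,0,0]]]}}

```text
time: 12.85
tool_pos: [0.4821, 0.0069, 0.0414]
tcp_rot: [-1.194, -1.232, 1.232]
wrist_force: [-0.7, -1.5, -2.2]
width: 0.359
```

Request:
{"op": "play_rows", "data": {"motion": [[[0,0,-0.0005],[0,0,0]],[[0,0,-0.001],[0,0,0]],[[0,0,-0.001],[0,0,0]],[[0,0,-0.001],[0,0,0]]]}}

```text
time: 13.35
tool_pos: [0.4821, 0.0069, 0.0412]
tcp_rot: [-1.194, -1.232, 1.232]
wrist_force: [-4.4, -1.2, 3.6]
width: 0.349
```

```bash
python3 look.py 4; python3 -c "
from workcell import bot
print(bot.read_state()['torque'])"
```

```text
[0.4821 0.0069 0.0412] xang 91.76783162472627 down [-0.0001  0.     -1.    ] [-4.4435 -1.2304  3.6445]
side 354 off 0.0008564415105041896 yaw 2.069533656300517 z 0.060528136408129034 pitch -0.510915803029236 res 0.0015848913617830121
  T ends [-0.0731 -0.073  -0.073 ] [0.0566 0.0576 0.0847] hist tail [ 0  0  8 17  6  6 11  7  6  7 24 19 20  8] [ 6 10  8 11 11  1  0  0]
  cyl ends [-0.0536 -0.053  -0.0529 -0.0528] [0.0565 0.0565 0.0566 0.0576]
top 88 off 0.09001755581025724 yaw 101.5654383156289 z 0.10526439378522424 pitch -50.67458024155997 res 0.0017696734424822325
  T ends [-0.0734 -0.0733 -0.0732] [0.0849 0.085  0.085 ] hist tail [ 0  0  7  5  4  5  7  7  7  7 10 10  9  0] [0 0 0 0 0 0 0 0]
  cyl ends [] []
[-0.29336504  0.64730268 -0.15372891]
```

View pics/side4.png

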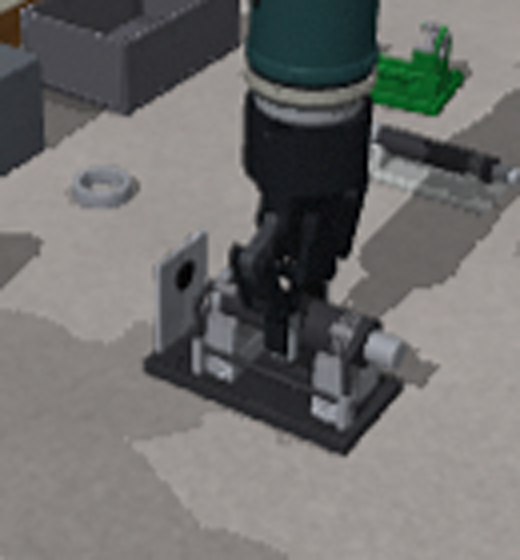

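Request:
{"op": "play_rows", "data": {"motion": [[[-0.0004,0,-0.0005],[0,0,0]],[[-0.0008,0,-0.0008],[0,0,0]],[[-0.0008,0,-0.0008],[0,0,0]],[[-0.0008,0,-0.0008],[0,0,0]]]}}

```text
time: 13.95
tool_pos: [0.4822, 0.0069, 0.0412]
tcp_rot: [-1.195, -1.232, 1.232]
wrist_force: [-4.8, -1.0, 6.3]
width: 0.358
```

```bash
cat > st.py <<'E'
from h import *
from scipy.spatial.transform import Rotation as R
np.set_printoptions(precision=4,suppress=True)
s=bot.read_state();M=R.from_rotvec(s["tcp_rot"]).as_matrix();print(s["time"],s["tool_pos"]*1e3,s["wrist_force"],s["torque"],s["width"],M[:,1])
E
python3 st.py
```

```text
13.95 [482.162    6.9192  41.2284] [-4.7989 -0.9768  6.3039] [-0.1984  0.752  -0.1612] 0.35843565481232403 [ 0.0005  0.     -1.    ]
```

Request:
{"op": "play_rows", "data": {"motion": [[[-0.0008,0,-0.0006],[0,0,0]],[[-0.0015,0,-0.0012],[0,0,0]],[[-0.0015,0,-0.0012],[0,0,0]],[[-0.0015,0,-0.0012],[0,0,0]]]}}

```text
time: 14.45
tool_pos: [0.4822, 0.0069, 0.0412]
tcp_rot: [-1.196, -1.233, 1.231]
wrist_force: [-5.7, -1.5, 8.9]
width: 0.357
```

```bash
python3 st.py
```

```text
14.45 [482.1806   6.9209  41.1925] [-5.6767 -1.4963  8.9228] [-0.2694  0.7903 -0.1346] 0.35667652914808046 [ 0.0017  0.     -1.    ]
```

Request:
{"op": "play_rows", "data": {"motion": [[[-0.0015,0,0],[0,0,0]],[[-0.003,0,0],[0,0,0]],[[-0.003,0,0],[0,0,0]],[[-0.003,0,0],[0,0,0]]]}}

```text
time: 14.95
tool_pos: [0.4822, 0.0069, 0.0412]
tcp_rot: [-1.198, -1.235, 1.23]
wrist_force: [2.0, -0.8, 5.1]
width: 0.359
```

```bash
python3 st.py
```

```text
14.95 [482.1704   6.9232  41.2356] [ 1.9766 -0.8088  5.0974] [-0.1777 -0.1287 -0.1049] 0.35932173995105543 [ 0.0041  0.     -1.    ]
```

Request:
{"op": "play_rows", "data": {"motion": [[[-0.001,0,-0.0007],[0,0.001,0]],[[-0.002,0,-0.0014],[0,0.002,0]],[[-0.003,0,-0.002],[0,0.004,0]],[[-0.003,0,-0.002],[0,0.004,0]],[[-0.003,0,-0.002],[0,0.004,0]]]}}

```text
time: 15.58
tool_pos: [0.4822, 0.0069, 0.0412]
tcp_rot: [-1.197, -1.234, 1.23]
wrist_force: [2.1, -0.2, 7.3]
width: 0.354
```

```bash
python3 st.py
```

```text
15.575 [482.1587   6.9126  41.2077] [ 2.0502 -0.1794  7.2623] [-0.1574 -0.1685 -0.111 ] 0.3539931441162564 [ 0.0032  0.     -1.    ]
```

Request:
{"op": "play_rows", "data": {"motion": [[[-0.001,0,-0.0008],[0,0.001,0]],[[-0.002,0,-0.0016],[0,0.002,0]],[[-0.003,0,-0.0024],[0,0.004,0]],[[-0.0036,0,-0.003],[0,0.005,0]],[[-0.0036,0,-0.003],[0,0.005,0]],[[-0.0036,0,-0.003],[0,0.005,0]]]}}

```text
time: 16.32
tool_pos: [0.4821, 0.0069, 0.0412]
tcp_rot: [-1.196, -1.233, 1.231]
wrist_force: [1.3, -0.7, 12.8]
width: 0.356
```

```bash
python3 st.py
```

```text
16.325 [482.132    6.8973  41.1563] [ 1.3442 -0.7035 12.8445] [-0.1628 -0.2117 -0.1335] 0.35588719030239147 [ 0.0019 -0.     -1.    ]
```

Request:
{"op": "play_rows", "data": {"motion": [[[-0.0006,0,-0.0006],[0,0.0005,0]],[[-0.0012,0,-0.0012],[0,0.001,0]],[[-0.0012,0,-0.0012],[0,0.001,0]],[[-0.0012,0,-0.0012],[0,0.001,0]],[[-0.0012,0,-0.0012],[0,0.001,0]]]}}

```text
time: 16.95
tool_pos: [0.4821, 0.0069, 0.0411]
tcp_rot: [-1.196, -1.233, 1.231]
wrist_force: [2.3, -0.7, 14.5]
width: 0.354
```

```bash
python3 st.py; python3 look.py 5; python3 st.py; python3 - <<'E'
from h import *
for n in("side",):
    for l in ("jaw_nose","barrel_mid","glass_end"):
        for r in cams.mark_of(n,l)[:3]: print(n,l,w(n,r["xyz"]).round(4),round(r["conf"],2))
E
```

```text
16.95 [482.1368   6.9378  41.1346] [ 2.307 -0.717 14.537] [-0.1509 -0.2082 -0.1503] 0.3543120818556586 [ 0.002  0.    -1.   ]
[0.4821 0.0069 0.0411] xang 91.75046088618019 down [ 0.002  0.    -1.   ] [ 2.307 -0.717 14.537]
side 360 off 0.001165652897653155 yaw 1.9261679036267774 z 0.06054847216970653 pitch -0.12046404100043735 res 0.0017655934721262775
  T ends [-0.0735 -0.0731 -0.073 ] [0.0574 0.0583 0.0847] hist tail [ 0  0  8 16 10  6  7  7  7 10 22 21 16 12] [ 8 12 10 10 11  1  0  0]
  cyl ends [-0.0541 -0.0534 -0.0529 -0.0529] [0.0563 0.0564 0.057  0.0574]
top 84 off -0.048715626864637755 yaw -55.77195788987966 z 0.10479597173916907 pitch -48.72055025719716 res 0.0015688263640552206
  T ends [-0.0734 -0.0732 -0.0731] [0.0847 0.0847 0.0847] hist tail [ 0  0  7  6  2  6  7  7  7  7 10  9  9  0] [0 0 0 0 0 0 0 0]
  cyl ends [] []
17.05 [482.124    6.9217  41.1291] [ 0.9908 -0.8119 15.53  ] [-0.0936 -0.1905 -0.1546] 0.356638988581664 [ 0.002  0.    -1.   ]
side jaw_nose [ 0.3086 -0.2776  0.0737] 0.51
side jaw_nose [ 0.6535 -0.4143  0.072 ] 0.46
side jaw_nose [0.4833 0.0195 0.0763] 0.44
side barrel_mid [0.4828 0.0085 0.0616] 0.63
side barrel_mid [0.5385 0.0104 0.0581] 0.6
side glass_end [ 0.5209  0.4596 -0.0015] 0.59
side glass_end [0.5378 0.0095 0.0566] 0.56
```

View pics/side5.png

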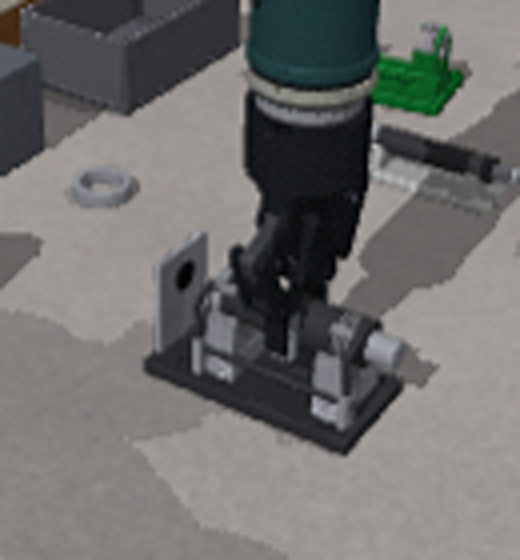

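Request:
{"op": "play_rows", "data": {"motion": [[[0,0,0],[0,0,0]],[[0,0,0],[0,0,0]],[[0,0,0],[0,0,0]],[[0,0,0],[0,0,0]],[[0,0,0],[0,0,0]],[[0,0,0],[0,0,0]]]}}

```text
time: 17.95
tool_pos: [0.4821, 0.0069, 0.0411]
tcp_rot: [-1.196, -1.233, 1.231]
wrist_force: [0.8, -0.5, 14.2]
width: 0.357
```

```bash
python3 st.py; python3 -c "
from workcell import bot
print(bot.finish_job())"
```

```text
17.95 [482.1125   6.9381  41.103 ] [ 0.7908 -0.4795 14.2292] [-0.1069 -0.1146 -0.1663] 0.35724702568451333 [ 0.002   0.0001 -1.    ]
the job is handed in; nothing more can be done
None
```

The thicker barrel is in the grey V-block, glass end towards the upright plate, with the jaw closed over it. I handed the job in at 17.95 s with the arm still gripping and pushing down.

- **Push:** the last reading was 14.2 N upward on the tool, and it had ranged from 14 to 15.5 N over the final second. Sideways force was under 1 N at the end. Descent near the seat was in steps of about 1 mm or less.
- **Position:** the side camera put the barrel's middle within about 1 mm of the groove's middle along its length. The fitted axis height was 60.5 mm, against 60 mm when seated, and yaw matched the block to about 0.2°.
- **Load on the faces:** I had to correct the fore-aft position and tilt several times to remove a coupled force along x. After that, a rough estimate from the force and moment readings put the load close to midway between the posts. I could not measure the share on each sloping face directly.
- **Jaw:** the side network saw the nose within about 2 mm of its rest position, which is within its own error.
- **Checks that failed or disagreed:** the arm blocked the top camera, so its barrel fits over the block were useless. The final side fit showed the barrel about 1 mm off sideways, with a poor residual because the jaw and posts were in view. The earlier clean fit, taken in the air, showed 0.3 mm.
- **Other things:** the arm met nothing else on its way, and I did not knowingly touch anything else. I did not re-measure the bystanders at the end.

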